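# Kit the reagent tray to its drawn layout

## Task

Kit the tray to the layout drawn in it: from the worktop, set the red-capped bottle on the red ring, the blue-capped bottle on the blue ring, the teal-capped bottle on the teal ring and the stoppered flask on the black ring, each upright and centred on its ring. The small yellow-capped bottle and the amber bottle with the black cap are not in this kit: leave them standing where they are. Keep every bottle and the flask upright throughout.

Things in the scene. Friction and masses are not known exactly. Their poses are not given: they have to be found in the camera images.
- red_bottle: Clear glass laboratory bottle with a RED screw cap; 68 mm diameter, 136 mm tall, loose, about 0.35 kg, upright on the worktop. Origin: centre of its underside, z up along the bottle. Round, any yaw grips alike: wide body up to 78 mm, above that about 41 mm wide. Grip the cap, 100 to 130 mm up.
- blue_bottle: Clear glass laboratory bottle with a dark BLUE screw cap; 68 mm diameter, 138 mm tall, loose, about 0.4 kg, upright on the worktop. Origin: centre of its underside, z up along the bottle. Round, any yaw grips alike: wide body up to 80 mm, above that about 41 mm wide. Grip the cap, 100 to 130 mm up.
- teal_bottle: Clear glass laboratory bottle with a TEAL (blue-green) screw cap; 68 mm diameter, 136 mm tall, loose, about 0.35 kg, upright on the worktop. Origin: centre of its underside, z up along the bottle. Round, any yaw grips alike: wide body up to 78 mm, above that about 41 mm wide. Grip the cap, 100 to 130 mm up.
- flask: Small clear conical glass flask with a flat WHITE stopper fixed in its neck; 52 mm diameter at the foot, 104 mm tall, loose, about 0.11 kg, upright on the worktop. Origin: centre of its underside, z up along the flask. Round, any yaw grips alike. Grip the stopper, the top 20 mm (84 to 104 mm up), 40 mm wide; the glass narrows below it.
- yellow_bottle: LOOK-ALIKE, not in the kit: clear glass laboratory bottle with a YELLOW screw cap, smaller than the kit's bottles; 55 mm diameter, 102 mm tall, loose, about 0.16 kg, upright on the worktop. Origin: centre of its underside, z up along the bottle. Round, any yaw grips alike: wide body up to 56 mm, above that about 35 mm wide.
- amber_bottle: LOOK-ALIKE, not in the kit: larger amber glass bottle with a BLACK screw cap; 80 mm diameter, 146 mm tall, loose, about 0.5 kg, upright on the worktop. Origin: centre of its underside, z up along the bottle. Round, any yaw grips alike: wide body up to 84 mm, above that about 43 mm wide.
- red_ring: Flat red ring with a red centre dot, drawn on the white sheet in the bottom of the fixed grey kit tray: the spot for the red-capped bottle. Outer diameter 92 mm, inner 76 mm. Origin: its centre, on the tray's floor, 4 mm above the worktop; z up, x and y along the tray's sides. Tray: 220 x 220 mm outside, walls 5 mm thick, 22 mm high.
- blue_ring: Flat blue ring with a blue centre dot, drawn on the white sheet in the bottom of the fixed grey kit tray: the spot for the blue-capped bottle. Outer diameter 92 mm, inner 76 mm. Origin: its centre, on the tray's floor, 4 mm above the worktop; z up, x and y along the tray's sides. Two facing tray walls carry a low wire handle, top at 39 mm.
- teal_ring: Flat teal ring with a teal centre dot, drawn on the white sheet in the bottom of the fixed grey kit tray: the spot for the teal-capped bottle. Outer diameter 92 mm, inner 76 mm. Origin: its centre, on the tray's floor, 4 mm above the worktop; z up, x and y along the tray's sides. The four ring centres form a 102 mm square about the tray's centre.
- black_ring: Flat black ring with a black centre dot, drawn on the white sheet in the bottom of the fixed grey kit tray: the spot for the white-stoppered flask. Outer diameter 76 mm, inner 60 mm. Origin: its centre, on the tray's floor, 4 mm above the worktop; z up, x and y along the tray's sides.
Mind the look-alikes: they are no part of the job. What is shaped like the red_bottle but pink or purple is not meant.

How it is judged:
By the outcome, as a careful person would: the job done as asked, in the order asked, and still so for the second after the job is handed in, with the robot touching nothing.
It also fails if it takes over 115 s, if anything falls off the work surface, if the arm or the gripper's body presses on something with over 40 N, if the wrist force passes 120 N, or if a joint passes its speed limit or range.

## Robot

A 6-joint arm with a two-finger parallel gripper is mounted at the origin on a cart in front of the work surface, level with it; the furniture and walls round the work are solid. World frame = base frame: x ahead of the robot, y to its left, z up, the work surface at z = 0. Lengths are in m, angles in rad, forces in N, time in s.
With the tool pointing down it reaches from about 0.35 to 0.85 m from the base axis. Payload 8.1 kg.
Tool frame: the origin (TCP) lies at the very end of the fingers, on their centre line; the grasp point (between the pads) lies 19 mm behind it; z points along the fingers, y is the line along which they close (so a half turn about z gives the same grasp; the last joint's range is limited). The gripper opens to 93 mm and grips with 3 to 60 N. Pads are 15 mm wide; open, the fingers measure 128 mm over their backs; the gripper's body (75 mm by 188 mm) begins 65 mm behind the grasp point.
Start: joints at [-1.209, 0.13, 1.488, -0, 1.523, -0.085], TCP at [0.259, -0.541, 0.219] pointing down, gripper open.
Joint ranges: [-2.96, 2.96], [-0.89, 2.26], [0.02, 2.5], [-1.34, 4.48], [0, 2.73], [-2.66, 2.66]. Speed limits (rad/s): [2.39, 2.39, 2.79, 3.14, 3.14, 3.14].

## Interface

Orientations are given as a rotation vector (axis times angle).
In Python, from plant import robot gives the robot as it stands.
- The arm moves only by the tool play_rows, never from a script. Its argument "deltas" is one flat list of numbers, 5 for each row, row after row: the shift along the tool's x, y, z in mm, then the turn about the tool's z in degrees, then the finger opening in mm, from 0 to 93. A call has 1 to 10 rows; each row shifts and turns the commanded pose from where the row before left it, along the tool's axes as they then stand; what a row does not reach is not made up. A row lasts 1/12 s, in which the tool goes at most 41.7 mm and 7.16 degrees, less where a joint would pass 70% of its speed; a pose out of reach is approached as far as the arm can. A call with a gripper value outside its range is refused whole. The fingers move at their own pace and stop on an object; "newtons" is the grip in N (left out, the last holds). Time passes only in rows, so rows that do not move let the fingers close. It gives the time, the measured TCP pose, the force, the opening and the grip force at its end, in the units of the state.
- robot.read_state(): the state, without advancing time (a new reading comes with each control period).
- robot.read_camera(name): name is "scene" or "top" or "wrist"; returns a dict with "pixels" (420x560x3 uint8, blue, green, red), "mtx" (3x3 intrinsics, pixels), "eye" and "rotation" of the camera in the world. Camera axes: x right, y up, looking along -z (the intrinsics and any distortion apply to the point x, -y, -z); pixel columns grow to the right and rows downward; lengths in m; the calibration is good to about 2 mm. A picture is of the moment at which its call begins. There is no depth.
- robot.close_job(): hands the job in; it is judged then, once.
The state is a dict: "t": time; "q": joint angles; "dq": joint speeds; "joint_torque": joint torques, N m; "tool_pos": TCP position; "orientation": TCP orientation; "force": force on the tool from outside, world axes, zero at the start; "wrist_torque": the same for the moment, N m; "opening": finger opening in m; "gripper_force": force on a finger pad.
Only numpy, scipy, OpenCV 4.12 (cv2) and the standard library are available. Lean on these libraries where they do the work, as an engineer would, in place of code of your own. Each camera call takes 0.05 s, during which the arm holds its last target. There are 200 camera calls.

## Working session

There is one attempt and no reset: what is moved stays moved. The work goes in short steps, Python scripts to look and compute and a tool call to move; the robot and the scene stay as the last step left them, time stands still between calls to the robot, and variables do not carry over. Pictures are saved under pics/ and viewed, at most 14 in all, crops included, and the job is handed in when it is done.

Besides the shell and the picture viewer there is one more tool, called after "Emit:" as name(argument=value, ...), one argument or row to a line, values as JSON. play_rows: Moves the arm, as the interface text tells. Its arguments: {"type":"object","properties":{"deltas":{"type":"array"},"newtons":{"type":"number"}},"required":["deltas"]}

```bash
ls; mkdir -p pics; python3 - <<'E'
from plant import robot
import cv2,pickle
d={}
for n in ("scene","top","wrist"):
    c=robot.read_camera(n); d[n]=c; cv2.imwrite(f"pics/{n}0.png",c["pixels"]); print(n,c["mtx"].tolist(),c["eye"],c["rotation"],[k for k in c])
pickle.dump(d,open("v0.pkl","wb"))
print(robot.read_state())
E
```

```text
pics
scene [[481.34255176390917, 0.0, 285.5906028789153], [0.0, 481.34255176390917, 204.235856674011], [0.0, 0.0, 1.0]] [-0.01291522  0.96258865  1.18850017] [ 0.24022204 -0.98306602 -2.47340716] ['pixels', 'mtx', 'eye', 'rotation']
top [[411.41198427587227, 0.0, 275.06380416933985], [0.0, 411.41198427587227, 205.31711947358593], [0.0, 0.0, 1.0]] [ 0.42508056 -0.00784877  1.0784182 ] [ 0.06791658 -0.07313595 -1.55961559] ['pixels', 'mtx', 'eye', 'rotation']
wrist [[347.8647608599364, 0.0, 281.794520626869], [0.0, 347.8647608599364, 209.36988172463728], [0.0, 0.0, 1.0]] [ 0.33091246 -0.50550367  0.38387582] [-0.25569125  0.16337753 -1.11464719] ['pixels', 'mtx', 'eye', 'rotation']
{'t': 0.15, 'q': array([-1.20943347e+00,  1.31037195e-01,  1.48900447e+00, -1.20425234e-05,
        1.52298572e+00, -8.54094813e-02]), 'dq': array([ 0.00037663, -0.00241221, -0.00368882,  0.00044964,  0.00080686,
       -0.00051399]), 'joint_torque': array([ 1.93163076e-03, -5.60475576e+01, -4.92335844e+01,  7.69220665e-02,
        3.05309147e-02, -1.01748174e-04]), 'tool_pos': array([ 0.25909338, -0.54070123,  0.21781238]), 'orientation': array([-3.06214878e+00, -6.95652633e-01,  3.28533736e-04]), 'force': array([-0.01698301,  0.20870295,  0.55743795]), 'wrist_torque': array([-0.00798855,  0.0267362 ,  0.00593101]), 'gripper_force': 0.0, 'opening': 0.09286629357060994}
```

View pics/scene0.png

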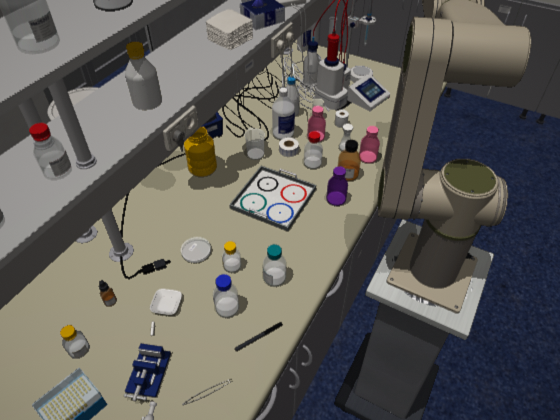

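View pics/top0.png

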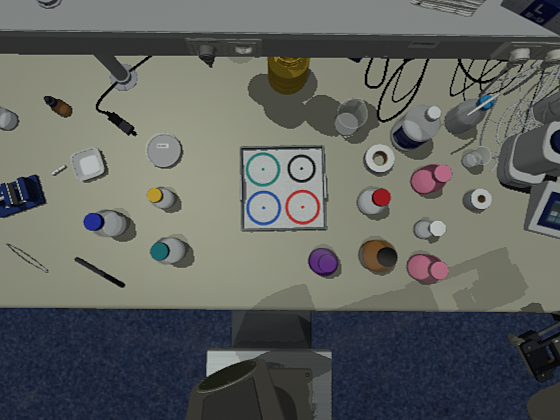

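The scene shows a tray near (275,197), a blue cap at (223,283), teal cap at (274,252), small yellow cap at (230,248), red cap at (315,137), white-stoppered flask at (347,130) and amber bottle at (349,150). In the top view these are blue (95,222), teal (160,251), red (381,198), flask (438,229) and amber (378,256). The decoys are pink at (430,178) and (430,268), purple at (323,262), and a red-capped bottle up on the shelf. The red bottle on the worktop is clear glass with a red cap, so it fits. I'll confirm with an enlarged crop.

```bash
python3 - <<'E'
import cv2,pickle,numpy as np
d=pickle.load(open("v0.pkl","rb"))
def crop(n,x,y,w,h,s): return cv2.resize(d[n]["pixels"][y:y+h,x:x+w],(w*s,h*s),interpolation=cv2.INTER_CUBIC)
a=crop("top",350,165,110,75,3); b=crop("scene",290,100,110,75,3)
c=crop("top",70,180,110,90,3); e=crop("scene",200,230,110,90,3)
cv2.imwrite("pics/crop1.png",np.vstack([np.hstack([a,b]),np.hstack([c,e])]))
E
```

```text
(no output)
```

View pics/crop1.png

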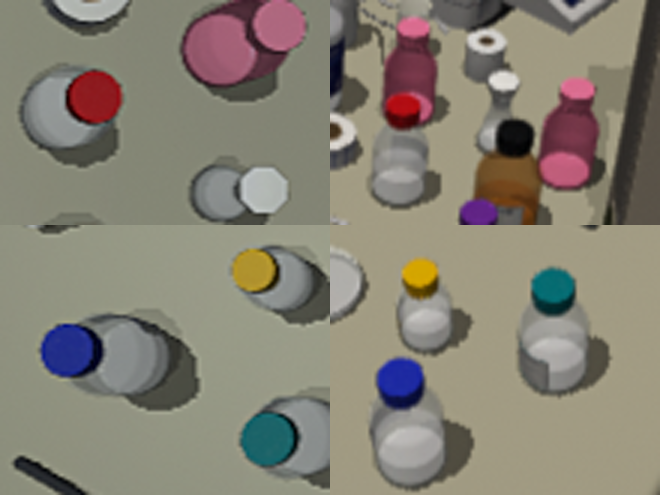

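The crop confirms the choices. The red cap is at top (381.7,197.3) on clear glass, with the white-stoppered conical flask at (437.7,228.3), blue at (93,221.7), teal at (159.7,251), and yellow at (155,195) left alone. Next I triangulate.

```bash
cat >h.py <<'E'
import cv2,pickle,numpy as np
from scipy.spatial.transform import Rotation as R
def ray(c,u,v):
    K=c["mtx"]; p=np.array([(u-K[0,2])/K[0,0],-(v-K[1,2])/K[1,1],-1.])
    return np.array(c["eye"]),R.from_rotvec(c["rotation"]).apply(p/np.linalg.norm(p))
def at_z(c,u,v,z):
    o,r=ray(c,u,v); return o+r*(z-o[2])/r[2]
def tri(L):
    A=np.zeros((3,3));b=np.zeros(3);rs=[ray(*l) for l in L]
    for o,r in rs:
        P=np.eye(3)-np.outer(r,r);A+=P;b+=P@o
    x=np.linalg.solve(A,b); return x,[round(1e3*np.linalg.norm(np.cross(x-o,r)),1) for o,r in rs]
E
python3 - <<'E'
from h import *
np.set_printoptions(precision=4,suppress=True)
d=pickle.load(open("v0.pkl","rb"));t,s=d["top"],d["scene"]
for n,a,b in [("red",(381.7,197.3),(314.3,134.7)),("flask",(437.7,228.3),(347.7,127.3)),("blue",(93,221.7),(223.3,280)),("teal",(159.7,251),(274.3,249.7)),("yellow",(154.7,195),(230.3,246.7)),("amber",(386.5,256),(351.5,145))]:
    print(n,*tri([(t,*a),(s,*b)]))
# rings: fit ellipse on coloured contour
def ring(c,roi,f):
    x,y,w,h=roi; p=c["pixels"][y:y+h,x:x+w]; hsv=cv2.cvtColor(p,cv2.COLOR_BGR2HSV).astype(int)
    m=f(hsv).astype(np.uint8); n,l,st,ce=cv2.connectedComponentsWithStats(m,connectivity=8)
    k=1+np.argmax(st[1:,2]*st[1:,3]*(st[1:,2]<60)); cs,_=cv2.findContours((l==k).astype(np.uint8),cv2.RETR_EXTERNAL,cv2.CHAIN_APPROX_NONE)
    e=cv2.fitEllipse(max(cs,key=len)); return (e[0][0]+x,e[0][1]+y),e[1]
hue=lambda a,b:(lambda h:((h[...,0]>=a)&(h[...,0]<=b)&(h[...,1]>90)))
F={"red":lambda h:((h[...,0]<8)|(h[...,0]>172))&(h[...,1]>90),"blue":hue(105,130),"teal":hue(75,100),"black":lambda h:(h[...,2]<70)}
T={"red":(284,188,38,38),"blue":(245,189,37,38),"teal":(245,151,37,36),"black":(285,152,35,34)}
S={"red":(276,178,40,30),"blue":(262,198,36,30),"teal":(238,188,32,28),"black":(254,172,28,22)}
for n in F:
    a=ring(t,T[n],F[n]);b=ring(s,S[n],F[n]); print(n,np.round(a[0],1),np.round(a[1],1),np.round(b[0],1),np.round(b[1],1),tri([(t,*a[0]),(s,*b[0])]),at_z(t,*a[0],.004),at_z(s,*b[0],.004))
E
```

```text
red [ 0.5319 -0.2588  0.127 ] [np.float64(0.2), np.float64(0.2)]
flask [ 0.4629 -0.4026  0.0887] [np.float64(0.1), np.float64(0.1)]
blue [0.4679 0.4068 0.1328] [np.float64(0.5), np.float64(0.5)]
teal [0.4024 0.2524 0.1292] [np.float64(0.6), np.float64(0.6)]
yellow [0.5347 0.2793 0.0908] [np.float64(1.6), np.float64(1.6)]
amber [ 0.3956 -0.2678  0.1294] [np.float64(1.1), np.float64(1.1)]
red [302.2 206.7] [33.7 34.1] [293.2 193.1] [18.  25.9] (array([ 0.519 , -0.0828, -0.0025]), [np.float64(0.6), np.float64(0.6)]) [ 0.519  -0.0821  0.004 ] [ 0.5156 -0.0773  0.004 ]
blue [263.3 207.5] [33.5 33.9] [279.6 212.4] [19.  26.7] (array([ 0.5158,  0.0198, -0.0013]), [np.float64(0.6), np.float64(0.6)]) [0.5159 0.0199 0.004 ] [0.5129 0.0238 0.004 ]
teal [262.5 168.9] [33.  33.2] [253.6 201.8] [17.7 26.5] (array([0.6171, 0.0226, 0.0005]), [np.float64(1.9), np.float64(1.9)]) [0.6182 0.0232 0.004 ] [0.6134 0.0248 0.004 ]
black [301.1 168. ] [26.6 26.9] [268.2 183.4] [13.4 17.5] (array([ 0.6201, -0.0802, -0.0006]), [np.float64(2.6), np.float64(2.6)]) [ 0.6217 -0.0789  0.004 ] [ 0.6151 -0.0768  0.004 ]
```

```bash
python3 - <<'E'
from h import *
np.set_printoptions(precision=4,suppress=True)
d=pickle.load(open("v0.pkl","rb"));t,s,w=d["top"],d["scene"],d["wrist"]
print(tri([(t,243,48),(s,184,127)]),tri([(t,520,52),(s,286,38)]))
T=R.from_rotvec([-3.06214878,-0.695652633,0.0003]);p=np.array([.259093,-.540701,.217812])
print("cam in tool",T.inv().apply(w["eye"]-p), (T.inv()*R.from_rotvec(w["rotation"])).as_matrix())
for n,a,z in [("red",(381.7,197.3),.136),("flask",(437.7,228.3),.104),("blue",(93,221.7),.138),("teal",(159.7,251),.136)]:
    x=at_z(t,*a,z);print(n,x)
E
```

```text
(array([0.828 , 0.0606, 0.2612]), [np.float64(3.6), np.float64(3.6)]) (array([ 0.7773, -0.4736,  0.3301]), [np.float64(11.4), np.float64(11.4)])
cam in tool [ 0.08   -0.0009 -0.1661] [[ 0.001   0.9588  0.284 ]
 [ 1.     -0.0011  0.0003]
 [ 0.0006  0.284  -0.9588]]
red [ 0.5311 -0.2563  0.136 ]
flask [ 0.4622 -0.3966  0.104 ]
blue [0.4681 0.4047 0.138 ]
teal [0.4031 0.2508 0.136 ]
```

View pics/wrist0.png

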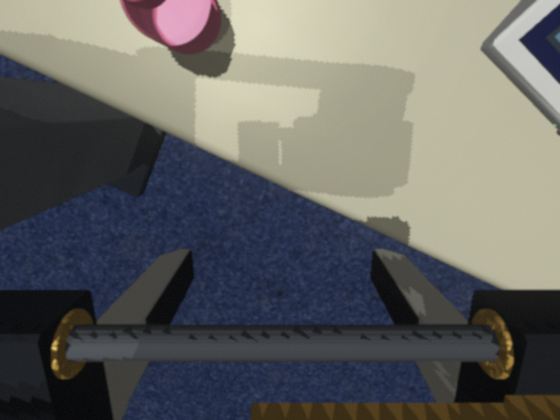

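The wrist view shows the fingers and a pink decoy at (180,20). The shelf edge is at about x 0.8, so the tray is clear of it. Now I move over the red bottle.

Emit:
play_rows(
  deltas=[36.8,-13.8,-8.2,0,93,36.8,-13.8,-8.2,0,93,36.8,-13.8,-8.2,0,93,36.8,-13.8,-8.2,0,93,36.8,-13.8,-8.2,0,93,36.8,-13.8,-8.2,0,93,36.8,-13.8,-8.2,0,93,36.8,-13.8,-8.2,0,93,36.8,-13.8,-8.2,0,93,36.8,-13.8,-8.2,0,93],
)

```text
t: 0.98
tool_pos: [0.5324, -0.2559, 0.3008]
orientation: [-3.063, -0.696, 0.0]
force: [0.4, -0.7, -0.4]
opening: 0.0932
gripper_force: 0.0
```

Emit:
play_rows(
  deltas=[0,0,0,0,93,0,0,0,0,93,0,0,0,0,93],
  newtons=25,
)

```text
t: 1.23
tool_pos: [0.5312, -0.2577, 0.3]
orientation: [-3.063, -0.697, 0.002]
force: [0.2, 0.2, -1.1]
opening: 0.0928
gripper_force: 0.0
```

```bash
cat >>h.py <<'E'
def snap(name,tag):
    from plant import robot
    c=robot.read_camera(name); s=robot.read_state(); cv2.imwrite(f"pics/{tag}.png",c["pixels"]); pickle.dump((c,s),open(tag+".pkl","wb")); return c,s
HU={"red":(172,8),"blue":(108,130),"teal":(82,98),"white":None}
def blob(c,col):
    h=cv2.cvtColor(c["pixels"],cv2.COLOR_BGR2HSV).astype(int)
    if col=="white": m=(h[...,1]<30)&(h[...,2]>170)
    else:
        a,b=HU[col]; m=((h[...,0]>=a)|(h[...,0]<=b)) if a>b else ((h[...,0]>=a)&(h[...,0]<=b)); m&=(h[...,1]>140)
    n,l,st,ce=cv2.connectedComponentsWithStats(m.astype(np.uint8))
    return [(st[k,4],st[k,:4].tolist(),ce[k].round(1)) for k in np.argsort(-st[1:,4])[:4]+1]
E
python3 - <<'E'
from h import *
c,s=snap("wrist","w1"); print(s["t"],s["tool_pos"],s["orientation"],s["q"].round(2),c["eye"],c["rotation"]); print(blob(c,"red"))
E
```

```text
1.2833 [ 0.53069935 -0.25829858  0.29989293] [-3.06330381e+00 -6.94952704e-01  1.97434949e-03] [-0.54  0.09  1.39 -0.    1.67  0.59] [ 0.60304896 -0.22230502  0.46610403] [-0.25740955  0.16292352 -1.11399302]
[(np.int32(1323), [262, 168, 41, 42], array([281.8, 188.7])), (np.int32(963), [120, 81, 70, 73], array([154.9, 116.2])), (np.int32(13), [153, 117, 4, 4], array([154.8, 118.2])), (np.int32(1), [49, 355, 1, 1], array([ 49., 355.]))]
```

View pics/w1.png

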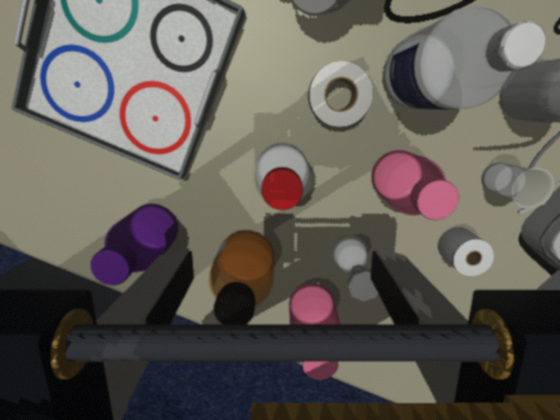

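The red cap is at (281.8,188.7), almost directly under the tool, and the red ring's dot is at (154.8,118.2). I step down 80 mm for a second view to triangulate the height.

Emit:
play_rows(
  deltas=[0,0,30,0,93,0,0,30,0,93,0,0,20,0,93,0,0,0,0,93,0,0,0,0,93],
)

```text
t: 1.7
tool_pos: [0.5297, -0.2583, 0.2192]
orientation: [-3.062, -0.692, 0.004]
force: [0.9, -0.1, 0.3]
opening: 0.093
gripper_force: 0.0
```

```bash
cat >>h.py <<'E'
def tooloff(s,p):  # world point -> tool axes, mm
    return (R.from_rotvec(s["orientation"]).inv().apply(np.asarray(p)-s["tool_pos"])*1e3).round(1)
E
python3 - <<'E'
from h import *
np.set_printoptions(precision=4,suppress=True)
c,s=snap("wrist","w2"); c1,s1=pickle.load(open("w1.pkl","rb"));t=pickle.load(open("v0.pkl","rb"))["top"]
b=blob(c,"red");print(s["t"],s["tool_pos"],b[:3])
# cap bbox of w1/w2: circle size
u1=blob(c1,"red")[0];
P=[at_z(c1,*u1[2],.134),at_z(c,*b[0][2],.134),at_z(t,381.7,197.3,.136)];print(P,[tooloff(s,p) for p in P])
print(tri([(c1,*u1[2]),(c,*b[0][2])]),tri([(c1,*u1[2]),(t,381.7,197.3)]))
print("ring",at_z(c1,154.85,117.9,.004),tri([(c1,154.85,117.9),(t,302.2,206.7)]))
E
```

```text
1.75 [ 0.5308 -0.2587  0.2213] [(np.int32(2294), [256, 183, 53, 55], array([282.1, 210.2])), (np.int32(1506), [86, 74, 86, 88], array([128.5, 116.2])), (np.int32(24), [126, 117, 6, 5], array([128.5, 119. ]))]
[array([ 0.533 , -0.2557,  0.134 ]), array([ 0.5335, -0.2555,  0.134 ]), array([ 0.5311, -0.2563,  0.136 ])] [array([ 3.2, -1.8, 87.3]), array([ 3.8, -1.8, 87.3]), array([ 1.3, -2. , 85.3])]
(array([ 0.5312, -0.2565,  0.1258]), [np.float64(0.0), np.float64(0.0)]) (array([ 0.532 , -0.2567,  0.1315]), [np.float64(0.9), np.float64(0.9)])
ring [ 0.5188 -0.0812  0.004 ] (array([ 0.519 , -0.0819,  0.0059]), [np.float64(0.2), np.float64(0.2)])
```

Two views put the cap top at z ≈ 0.13, which agrees with the text, at (0.532, -0.256). I go down and grip.

Emit:
play_rows(
  deltas=[2.5,-2,30,0,93,0,0,30,0,93,0,0,30,0,93,0,0,20,0,93,0,0,14,0,93,0,0,0,0,93,0,0,0,0,60,0,0,0,0,30,0,0,0,0,30,0,0,0,0,30],
  newtons=25,
)

```text
t: 2.58
tool_pos: [0.5341, -0.2555, 0.0988]
orientation: [3.061, 0.695, 0.004]
force: [0.5, -0.3, -0.1]
opening: 0.0712
gripper_force: 0.0
```

Emit:
play_rows(
  deltas=[0,0,0,0,30,0,0,0,0,30,0,0,0,0,30],
)

```text
t: 2.83
tool_pos: [0.5331, -0.2548, 0.097]
orientation: [3.063, 0.696, 0.001]
force: [-0.2, -0.5, -0.6]
opening: 0.0506
gripper_force: 0.0
```

Emit:
play_rows(
  deltas=[0,0,0,0,30,0,0,0,0,30,0,0,0,0,30,0,0,0,0,30,0,0,-5,0,30,0,0,-15,0,30,0,0,-25,0,30,0,0,-25,0,30,0,0,0,0,30,0,0,0,0,30],
)

```text
t: 3.67
tool_pos: [0.534, -0.2553, 0.1684]
orientation: [3.061, 0.696, 0.004]
force: [0.4, 0.3, -2.9]
opening: 0.0409
gripper_force: 25.0
```

```bash
python3 - <<'E'
from plant import robot
from h import *
s=robot.read_state(); print(s["tool_pos"],s["force"],s["opening"],s["gripper_force"],tooloff(s,[.519,-.0815,.1]))
E
```

```text
[ 0.53395511 -0.25531254  0.16838128] [ 0.36157084  0.30195237 -2.85702692] 0.0409305875944064 24.95646983385086 [  61.5 -163.4   68. ]
```

Held: 2.9 N of weight. Now I carry it to the red ring.

Emit:
play_rows(
  deltas=[4,-10,0,0,30,8,-22,0,0,30,10,-27,0,0,30,11,-28,0,0,30,10,-27,0,0,30,8,-22,0,0,30,6,-17,0,0,30,4,-10,0,0,30,0,0,0,0,30,0,0,0,0,30],
)

```text
t: 4.5
tool_pos: [0.5168, -0.0809, 0.1655]
orientation: [-3.063, -0.698, 0.003]
force: [-0.3, -0.1, -2.0]
opening: 0.0408
gripper_force: 25.0
```

```bash
python3 - <<'E'
from h import *
c,s=snap("wrist","w3"); print(s["tool_pos"],s["orientation"],tooloff(s,[.519,-.0815,.1]))
for k in ("red","blue","teal"): print(k,blob(c,k)[:3])
E
```

```text
[ 0.51708399 -0.08164764  0.16582048] [-3.06331624e+00 -6.96467491e-01  1.90842189e-03] [ 1.9  0.7 65.8]
red [(np.int32(6326), [232, 247, 101, 78], array([281.6, 290.4])), (np.int32(1074), [238, 144, 94, 63], array([286. , 166.5])), (np.int32(1), [338, 311, 1, 1], array([338., 311.]))]
blue [(np.int32(1818), [137, 97, 96, 98], array([184.2, 143.5])), (np.int32(31), [182, 145, 6, 6], array([184.6, 147.5])), (np.int32(2), [214, 399, 2, 2], array([214.5, 399.5]))]
teal [(np.int32(1524), [172, 0, 105, 93], array([224.7,  51.3])), (np.int32(34), [222, 34, 6, 7], array([224.2,  37.1])), (np.int32(1), [174, 366, 1, 1], array([174., 366.]))]
```

View pics/w3.png

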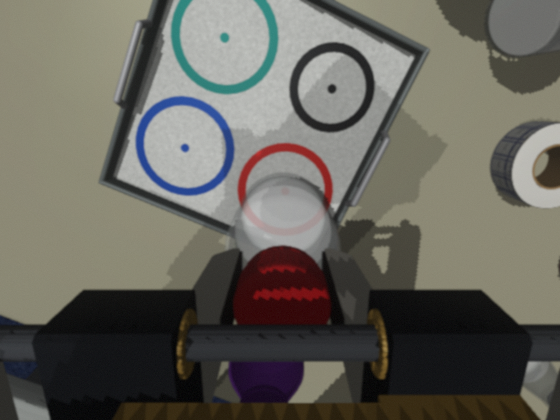

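The wrist view shows the held bottle over the red ring. Its dot shows through the glass near (286,190), and the other dots are blue (184.6,147.5), teal (224.2,37.1) and black (332,88). I'll fit the 102 mm square to the dots from several views.

```bash
python3 - <<'E'
from h import *
np.set_printoptions(precision=4,suppress=True)
c,s=pickle.load(open("w3.pkl","rb"));c1,_=pickle.load(open("w1.pkl","rb"));t=pickle.load(open("v0.pkl","rb"))["top"]
g=cv2.cvtColor(c["pixels"],cv2.COLOR_BGR2GRAY)[80:97,324:341]; ys,xs=np.where(g<60); bk=(xs.mean()+324,ys.mean()+80)
for n,a,b in [("blue",(184.6,147.5),(263.3,207.5)),("teal",(224.2,37.1),(262.5,168.9)),("black",bk,(301.1,168))]:
    print(n,at_z(c,*a,.004),at_z(t,*b,.004),tri([(c,*a),(t,*b)]))
from scipy.optimize import least_squares
W={"blue":at_z(c,184.6,147.5,.004),"teal":at_z(c,224.2,37.1,.004),"black":at_z(c,*bk,.004)}
M={"red":(-51,-51),"blue":(-51,51),"teal":(51,51),"black":(51,-51)}
def pos(p,n): a=p[2];m=np.array(M[n])/1e3;return p[:2]+[np.cos(a)*m[0]-np.sin(a)*m[1],np.sin(a)*m[0]+np.cos(a)*m[1]]
for nm,D in (("wrist",W),("top",{"red":at_z(t,302.2,206.7,.004),"blue":at_z(t,263.3,207.5,.004),"teal":at_z(t,262.5,168.9,.004),"black":at_z(t,301.1,168,.004)})):
    r=least_squares(lambda p:np.concatenate([pos(p,n)-D[n][:2] for n in D]),[.57,-.03,0]);print(nm,r.x,np.abs(r.fun).max(),{n:pos(r.x,n) for n in M})
E
```

```text
blue [0.5156 0.0204 0.004 ] [0.5159 0.0198 0.004 ] (array([0.5159, 0.0199, 0.0056]), [np.float64(0.2), np.float64(0.2)])
teal [0.618  0.0238 0.004 ] [0.6183 0.0232 0.004 ] (array([0.6177, 0.0231, 0.0072]), [np.float64(0.0), np.float64(0.0)])
black [ 0.6212 -0.0786  0.004 ] [ 0.6218 -0.0788  0.004 ] (array([ 0.6209, -0.0783,  0.0082]), [np.float64(0.2), np.float64(0.2)])
wrist [ 0.5685 -0.029   0.0325] 0.00026373838281390505 {'red': array([ 0.5192, -0.0816]), 'blue': array([0.5159, 0.0203]), 'teal': array([0.6178, 0.0236]), 'black': array([ 0.6211, -0.0783])}
top [ 0.5688 -0.0295  0.0326] 0.0003780180871025829 {'red': array([ 0.5194, -0.0821]), 'blue': array([0.5161, 0.0198]), 'teal': array([0.6181, 0.0232]), 'black': array([ 0.6214, -0.0788])}
```

The ring centres agree across views: red (.5193,-.0818), blue (.516,.020), teal (.618,.0234), black (.6212,-.0785). I lower the red bottle.

Emit:
play_rows(
  deltas=[2,0.7,10,0,30,0,0,15,0,30,0,0,15,0,30,0,0,12,0,30,0,0,8,0,30,0,0,3,0,30,0,0,1,0,30,0,0,0,0,30,0,0,0,0,30],
)

```text
t: 5.3
tool_pos: [0.5203, -0.0814, 0.1035]
orientation: [3.063, 0.696, 0.002]
force: [-0.1, -0.5, -2.2]
opening: 0.0407
gripper_force: 25.0
```

Emit:
play_rows(
  deltas=[0,0,1,0,30,0,0,1,0,30,0,0,0,0,30],
)

```text
t: 5.55
tool_pos: [0.5198, -0.0812, 0.1009]
orientation: [3.063, 0.696, 0.001]
force: [0.5, -0.3, -2.1]
opening: 0.0407
gripper_force: 25.0
```

Emit:
play_rows(
  deltas=[0,0,1,0,30,0,0,0.7,0,30,0,0,0,0,30],
)

```text
t: 5.8
tool_pos: [0.5204, -0.0815, 0.1003]
orientation: [3.062, 0.696, 0.002]
force: [-1.5, -0.5, 6.7]
opening: 0.0405
gripper_force: 25.0
```

Contact at 6.7 N, so it is seated. I release and rise.

Emit:
play_rows(
  deltas=[0,0,0,0,75,0,0,0,0,75,0,0,0,0,75,0,0,0,0,75,0,0,0,0,75,0,0,-10,0,75,0,0,-30,0,75,0,0,-40,0,75,0,0,-40,0,75,0,0,-40,0,75],
)

```text
t: 6.63
tool_pos: [0.5191, -0.081, 0.2613]
orientation: [-3.063, -0.696, 0.0]
force: [0.4, -0.3, 0.0]
opening: 0.0748
gripper_force: 0.0
```

Emit:
play_rows(
  deltas=[0,0,-40,0,75,0,0,0,0,75,0,0,0,0,75],
)

```text
t: 6.88
tool_pos: [0.5212, -0.0815, 0.3034]
orientation: [3.06, 0.695, 0.01]
force: [0.6, -0.6, 0.2]
opening: 0.075
gripper_force: 0.0
```

```bash
python3 - <<'E'
from h import *
np.set_printoptions(precision=4,suppress=True)
c,s=snap("wrist","w4"); print(s["t"],s["tool_pos"],blob(c,"red")[:3],tooloff(s,[.468,.405,.3]))
print(at_z(c,*blob(c,"red")[0][2],.138))
E
```

```text
6.9333 [ 0.5201 -0.0813  0.3005] [(np.int32(1312), [260, 173, 42, 43], array([280.7, 193.8])), (np.int32(500), [248, 138, 66, 47], array([280. , 154.2])), (np.int32(1), [17, 409, 1, 1], array([ 17., 409.]))] [ 163.1 -461.1    0. ]
[ 0.5195 -0.081   0.138 ]
```

View pics/w4.png

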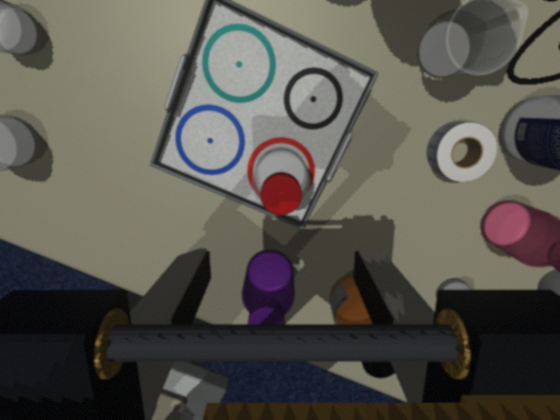

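The red bottle stands centred: cap at (280.7,193.8), computed at (.5195,-.081). On to the blue bottle.

Emit:
play_rows(
  deltas=[8,-22,0,0,93,13,-36,0,0,93,13,-37,0,0,93,13,-37,0,0,93,13,-37,0,0,93,13,-37,0,0,93,13,-37,0,0,93,13,-37,0,0,93,13,-37,0,0,93,13,-37,0,0,93],
)

```text
t: 7.77
tool_pos: [0.4778, 0.2935, 0.2966]
orientation: [3.063, 0.696, -0.006]
force: [0.9, -0.2, 0.0]
opening: 0.0928
gripper_force: 0.0
```

Emit:
play_rows(
  deltas=[13,-37,0,0,93,13,-37,0,0,93,10,-23,0,0,93,6,-10,0,0,93,0,0,0,0,93,0,0,0,0,93,0,0,0,0,93],
)

```text
t: 8.35
tool_pos: [0.4708, 0.4056, 0.2976]
orientation: [3.062, 0.695, -0.003]
force: [0.7, -0.6, 0.1]
opening: 0.0931
gripper_force: 0.0
```

```bash
python3 - <<'E'
from h import *
np.set_printoptions(precision=4,suppress=True)
c,s=snap("wrist","w5"); print(s["t"],s["tool_pos"],s["orientation"],s["q"].round(2))
for k,z in (("blue",.136),("teal",.134)):
    for b in blob(c,k)[:2]: p=at_z(c,*b[2],z);print(k,b,p,tooloff(s,p))
E
```

```text
8.4 [0.471  0.4055 0.2981] [ 3.063   0.6942 -0.002 ] [ 0.63  0.17  1.3  -0.    1.67  1.75]
blue (np.int32(1744), [49, 0, 64, 59], array([77.9, 28.9])) [0.5241 0.6245 0.136 ] [ 142.5 -174.8  161.8]
blue (np.int32(1309), [260, 172, 41, 41], array([279.9, 191.8])) [0.4698 0.4081 0.136 ] [  0.3  -3.  162.1]
teal (np.int32(596), [363, 284, 28, 37], array([374.8, 305.2])) [0.4002 0.2616 0.134 ] [-125.7   99.2  164.4]
teal (np.int32(38), [553, 207, 7, 11], array([556.1, 212.3])) [0.569 0.152 0.134] [-20.7 270.9 164.3]
```

The blue cap is at (279.9,191.8), within 3 mm of the tool axis. I step down and take the second view.

Emit:
play_rows(
  deltas=[0,-2,30,0,93,0,0,30,0,93,0,0,20,0,93,0,0,0,0,93,0,0,0,0,93],
)

```text
t: 8.82
tool_pos: [0.4698, 0.407, 0.218]
orientation: [3.063, 0.694, -0.004]
force: [-0.1, 0.6, -0.1]
opening: 0.093
gripper_force: 0.0
```

```bash
python3 - <<'E'
from h import *
np.set_printoptions(precision=4,suppress=True)
c1,_=pickle.load(open("w5.pkl","rb"));c,s=snap("wrist","w6"); print(s["t"],s["tool_pos"])
for b in blob(c,"blue")[:2]: p=at_z(c,*b[2],.136);print(b,p,tooloff(s,p),tri([(c,*b[2]),(c1,279.9,191.8)]))
E
```

```text
8.8667 [0.4706 0.4079 0.2201]
(np.int32(3196), [0, 0, 121, 52], array([60.7, 24.8])) [0.5253 0.5919 0.136 ] [ 128.6 -142.5   84.1] (array([0.5363, 0.4337, 0.4025]), [np.float64(7.1), np.float64(7.1)])
(np.int32(2246), [255, 188, 54, 55], array([281.4, 215.6])) [0.4705 0.4086 0.136 ] [ 0.2 -0.7 84.1] (array([0.4674, 0.4071, 0.1252]), [np.float64(0.1), np.float64(0.1)])
```

Emit:
play_rows(
  deltas=[-0.5,0,30,0,93,0,0,30,0,80,0,0,30,0,70,0,0,20,0,65,0,0,11,0,65,0,0,0,0,65,0,0,0,0,30,0,0,0,0,30,0,0,0,0,30,0,0,0,0,30],
  newtons=25,
)

```text
t: 9.7
tool_pos: [0.4708, 0.4091, 0.1001]
orientation: [-3.062, -0.696, -0.005]
force: [1.6, -2.4, 2.8]
opening: 0.0431
gripper_force: 0.8
```

Emit:
play_rows(
  deltas=[0,0,0,0,30,0,0,0,0,30,0,0,0,0,30],
)

```text
t: 9.95
tool_pos: [0.4709, 0.4089, 0.0998]
orientation: [-3.063, -0.696, -0.004]
force: [0.9, -1.4, 6.7]
opening: 0.0405
gripper_force: 25.0
```

Emit:
play_rows(
  deltas=[0,0,-5,0,30,0,0,-15,0,30,0,0,-25,0,30,0,0,-30,0,30,0,0,-30,0,30,0,0,-30,0,30,0,0,-20,0,30,0,0,-10,0,30,0,0,0,0,30,0,0,0,0,30],
)

```text
t: 10.78
tool_pos: [0.4694, 0.4082, 0.2619]
orientation: [3.063, 0.696, -0.002]
force: [-0.5, 0.2, -5.0]
opening: 0.0408
gripper_force: 24.9
```

```bash
python3 - <<'E'
from plant import robot
from h import *
s=robot.read_state(); print(s["tool_pos"],s["force"],s["opening"],s["gripper_force"],tooloff(s,[.516,.020,.1]))
E
```

```text
[0.46938675 0.40820691 0.2618636 ] [-0.518217    0.15794626 -5.01744941] 0.040833313383004846 24.94998961687088 [-125.5  370.2  162. ]
```

Emit:
play_rows(
  deltas=[-4,12,0,0,30,-8.5,25,0,0,30,-12,35,0,0,30,-12,35,0,0,30,-12,35,0,0,30,-12,35,0,0,30,-12,35,0,0,30,-12,35,0,0,30,-12,35,0,0,30,-12,35,0,0,30],
)

```text
t: 11.62
tool_pos: [0.5072, 0.0733, 0.2602]
orientation: [-3.063, -0.696, 0.006]
force: [0.8, -0.6, -3.9]
opening: 0.0407
gripper_force: 25.0
```

Emit:
play_rows(
  deltas=[-10,30,0,0,30,-5,15,0,0,30,-2,8,0,0,30,0,0,10,0,30,0,0,20,0,30,0,0,25,0,30,0,0,25,0,30,0,0,15,0,30,0,0,0,0,30,0,0,0,0,30],
)

```text
t: 12.45
tool_pos: [0.5147, 0.0217, 0.1658]
orientation: [-3.062, -0.698, 0.006]
force: [-0.2, -0.6, -3.7]
opening: 0.0409
gripper_force: 25.0
```

```bash
python3 - <<'E'
from plant import robot
from h import *
s=robot.read_state(); print(s["t"],s["tool_pos"],s["force"],s["opening"],s["gripper_force"],tooloff(s,[.516,.020,.1042]))
E
```

```text
12.45 [0.51471274 0.02171261 0.16583645] [-0.20241251 -0.640267   -3.70673537] 0.04094293608286591 24.986535608768463 [ 0.6  2.2 61.6]
```

Emit:
play_rows(
  deltas=[0.5,1.7,10,0,30,0,0,15,0,30,0,0,15,0,30,0,0,12,0,30,0,0,6,0,30,0,0,2,0,30,0,0,0,0,30,0,0,0,0,30],
)

```text
t: 13.12
tool_pos: [0.5182, 0.0191, 0.1088]
orientation: [3.063, 0.696, 0.002]
force: [0.1, -0.1, -2.6]
opening: 0.0406
gripper_force: 25.0
```

Emit:
play_rows(
  deltas=[0,0,1,0,30,0,0,1,0,30,0,0,0,0,30],
)

```text
t: 13.37
tool_pos: [0.5179, 0.0191, 0.1063]
orientation: [3.063, 0.696, 0.001]
force: [0.5, -0.3, -4.6]
opening: 0.041
gripper_force: 25.0
```

Emit:
play_rows(
  deltas=[-1,-1.5,0,0,30,0,0,1,0,30,0,0,1,0,30,0,0,0.7,0,30,0,0,0,0,30,0,0,0,0,30],
)

```text
t: 13.87
tool_pos: [0.5163, 0.0201, 0.1038]
orientation: [3.063, 0.696, 0.001]
force: [-2.4, -0.2, 2.3]
opening: 0.0411
gripper_force: 25.0
```

Emit:
play_rows(
  deltas=[0,0,0.5,0,30,0,0,0,0,30],
)

```text
t: 14.03
tool_pos: [0.5164, 0.02, 0.1038]
orientation: [3.063, 0.696, 0.001]
force: [-3.3, -0.8, 6.7]
opening: 0.0407
gripper_force: 25.0
```

Emit:
play_rows(
  deltas=[0,0,0,0,72,0,0,0,0,72,0,0,0,0,72,0,0,0,0,72,0,0,0,0,72,0,0,-10,0,72,0,0,-30,0,72,0,0,-40,0,72,0,0,-40,0,72,0,0,-40,0,72],
)

```text
t: 14.87
tool_pos: [0.5155, 0.0201, 0.2651]
orientation: [-3.063, -0.696, 0.0]
force: [0.4, -0.5, 0.6]
opening: 0.0717
gripper_force: 0.0
```

Emit:
play_rows(
  deltas=[0,0,-38,0,75,0,0,0,0,75,0,0,0,0,75],
)

```text
t: 15.12
tool_pos: [0.5176, 0.0199, 0.305]
orientation: [3.062, 0.696, 0.011]
force: [-0.0, 0.7, 0.5]
opening: 0.075
gripper_force: 0.0
```

```bash
python3 - <<'E'
from h import *
np.set_printoptions(precision=4,suppress=True)
c,s=snap("wrist","w7"); print(s["t"],s["tool_pos"],tooloff(s,[.4028,.252,.3]))
for k,z in (("red",.138),("blue",.14)):
  for b in blob(c,k)[:2]: print(k,b,at_z(c,*b[2],z))
E
```

```text
15.1667 [0.5166 0.02   0.3022] [  -2.3 -258.4    1.9]
red (np.int32(1258), [352, 211, 40, 40], array([371.3, 230.3])) [ 0.5209 -0.079   0.138 ]
red (np.int32(489), [316, 169, 64, 60], array([340.4, 188.5])) [ 0.5457 -0.03    0.138 ]
blue (np.int32(1296), [261, 175, 40, 42], array([280.6, 195.4])) [0.5145 0.0201 0.14  ]
blue (np.int32(446), [248, 138, 66, 45], array([280.3, 153.7])) [0.551 0.038 0.14 ]
```

Blue is placed: its cap computes to (.5145,.020) against the ring at (.516,.020). Now the teal bottle.

Emit:
play_rows(
  deltas=[0,-20,0,0,93,0,-37,0,0,93,0,-39,0,0,93,-2,-39,0,0,93,0,-39,0,0,93,0,-37,0,0,93,0,-30,0,0,93,0,-17,0,0,93,0,0,0,0,93,0,0,0,0,93],
)

```text
t: 16.0
tool_pos: [0.4017, 0.252, 0.299]
orientation: [3.062, 0.699, -0.005]
force: [-1.1, -0.0, 0.8]
opening: 0.0933
gripper_force: 0.0
```

```bash
python3 - <<'E'
from h import *
np.set_printoptions(precision=4,suppress=True)
c,s=snap("wrist","w8"); print(s["t"],s["tool_pos"],s["q"].round(2))
for b in blob(c,"teal")[:2]: p=at_z(c,*b[2],.134);print(b,p,tooloff(s,p))
E
```

```text
16.05 [0.4022 0.2514 0.2993] [ 0.45 -0.23  1.69 -0.    1.68  1.57]
(np.int32(1231), [263, 169, 39, 40], array([282. , 188.1])) [0.4041 0.254  0.134 ] [  3.2  -1.6 165.3]
(np.int32(717), [486, 55, 72, 74], array([523.7,  89.4])) [0.5807 0.0977 0.134 ] [ 94.8 215.7 165.2]
```

Emit:
play_rows(
  deltas=[0,0,30,0,93,0,0,30,0,93,0,0,20,0,93,0,0,0,0,93,0,0,0,0,93],
)

```text
t: 16.47
tool_pos: [0.4023, 0.2503, 0.2195]
orientation: [3.063, 0.693, -0.005]
force: [0.4, 0.7, 0.2]
opening: 0.0931
gripper_force: 0.0
```

```bash
python3 - <<'E'
from h import *
np.set_printoptions(precision=4,suppress=True)
c1,_=pickle.load(open("w8.pkl","rb"));u=blob(c1,"teal")[0][2]
c,s=snap("wrist","w9"); print(s["t"],s["tool_pos"])
for b in blob(c,"teal")[:2]: p=at_z(c,*b[2],.134);print(b,p,tooloff(s,p),tri([(c,*b[2]),(c1,*u)]))
E
```

```text
16.5167 [0.4032 0.251  0.2213]
(np.int32(2102), [254, 186, 52, 51], array([279.4, 211.6])) [0.4042 0.2542 0.134 ] [ 2.3 -2.5 87.3] (array([0.4035, 0.2538, 0.1315]), [np.float64(0.1), np.float64(0.1)])
(np.int32(253), [527, 97, 33, 36], array([540.2, 118.7])) [0.5443 0.1188 0.134 ] [ 70.4 180.   87.3] (array([0.4659, 0.2864, 0.3962]), [np.float64(8.5), np.float64(8.5)])
```

Emit:
play_rows(
  deltas=[2,-2.2,30,0,93,0,0,30,0,80,0,0,30,0,70,0,0,20,0,65,0,0,12,0,65,0,0,0,0,65,0,0,0,0,30,0,0,0,0,30,0,0,0,0,30,0,0,0,0,30],
  newtons=25,
)

```text
t: 17.35
tool_pos: [0.4048, 0.2552, 0.1005]
orientation: [-3.063, -0.696, -0.004]
force: [1.0, -1.8, 0.4]
opening: 0.043
gripper_force: 0.8
```

Emit:
play_rows(
  deltas=[0,0,0,0,30,0,0,0,0,30,0,0,0,0,30],
)

```text
t: 17.6
tool_pos: [0.4048, 0.2551, 0.1003]
orientation: [-3.063, -0.696, -0.004]
force: [0.2, -1.4, 7.2]
opening: 0.0409
gripper_force: 25.0
```

Emit:
play_rows(
  deltas=[0,0,-5,0,30,0,0,-15,0,30,0,0,-25,0,30,0,0,-30,0,30,0,0,-30,0,30,0,0,-30,0,30,0,0,-20,0,30,0,0,-15,0,30,0,0,0,0,30,0,0,0,0,30],
)

```text
t: 18.43
tool_pos: [0.4036, 0.2548, 0.2688]
orientation: [-3.063, -0.696, -0.001]
force: [-0.3, 0.3, -4.4]
opening: 0.0407
gripper_force: 24.9
```

```bash
python3 - <<'E'
from plant import robot
from h import *
s=robot.read_state(); print(s["tool_pos"],s["force"],s["opening"],s["gripper_force"],tooloff(s,[.618,.0234,.1]))
E
```

```text
[0.40363327 0.25484297 0.26880479] [-0.25781257  0.33913122 -4.35590819] 0.04074819372279699 24.94286209344864 [ 93.2 301.4 168.8]
```

Emit:
play_rows(
  deltas=[4,12,0,0,30,8,25,0,0,30,10,33,0,0,30,10,33,0,0,30,10,33,0,0,30,10,33,0,0,30,10,33,0,0,30,10,33,0,0,30,10,33,0,0,30,6,20,0,0,30],
)

```text
t: 19.27
tool_pos: [0.6078, 0.0301, 0.2652]
orientation: [-3.064, -0.693, 0.007]
force: [-0.1, 1.1, -3.2]
opening: 0.0408
gripper_force: 25.0
```

Emit:
play_rows(
  deltas=[3,10,0,0,30,2,3.5,0,0,30,0,0,10,0,30,0,0,20,0,30,0,0,25,0,30,0,0,25,0,30,0,0,20,0,30,0,0,10,0,30,0,0,0,0,30,0,0,0,0,30],
)

```text
t: 20.1
tool_pos: [0.6169, 0.0239, 0.1584]
orientation: [-3.063, -0.698, 0.002]
force: [-0.0, 0.4, -3.4]
opening: 0.0406
gripper_force: 25.0
```

```bash
python3 - <<'E'
from plant import robot
from h import *
s=robot.read_state(); print(s["t"],s["tool_pos"],s["force"],s["opening"],s["gripper_force"],tooloff(s,[.618,.0234,.1042]))
E
```

```text
20.1 [0.61693224 0.02392248 0.1584237 ] [-0.01794736  0.4159129  -3.42869681] 0.04059090041029231 24.980013370513916 [ 0.8  1.  54.2]
```

Emit:
play_rows(
  deltas=[0,0,10,0,30,0,0,15,0,30,0,0,13,0,30,0,0,8,0,30,0,0,3,0,30,0,0,0,0,30,0,0,0,0,30,0,0,0,0,30],
)

```text
t: 20.77
tool_pos: [0.6184, 0.0229, 0.1107]
orientation: [3.063, 0.696, 0.002]
force: [0.4, 0.1, -3.7]
opening: 0.0405
gripper_force: 25.0
```

Emit:
play_rows(
  deltas=[0,-0.5,3,0,30,0,0,1,0,30,0,0,1,0,30,0,0,1,0,30,0,0,0,0,30,0,0,0,0,30],
)

```text
t: 21.27
tool_pos: [0.6178, 0.0234, 0.1044]
orientation: [3.063, 0.696, 0.001]
force: [-1.8, 0.4, 2.5]
opening: 0.0407
gripper_force: 25.0
```

Emit:
play_rows(
  deltas=[0,0,0.8,0,30,0,0,0,0,30,0,0,0,0,30],
)

```text
t: 21.52
tool_pos: [0.6181, 0.0234, 0.1044]
orientation: [3.063, 0.696, 0.002]
force: [-3.3, -1.2, 6.3]
opening: 0.0405
gripper_force: 25.0
```

Emit:
play_rows(
  deltas=[0,0,0,0,72,0,0,0,0,72,0,0,0,0,72,0,0,0,0,72,0,0,0,0,72,0,0,-10,0,72,0,0,-30,0,72,0,0,-40,0,72,0,0,-40,0,72,0,0,-40,0,72],
)

```text
t: 22.35
tool_pos: [0.617, 0.0234, 0.2653]
orientation: [-3.063, -0.696, 0.0]
force: [1.4, -0.8, -0.1]
opening: 0.0721
gripper_force: 0.0
```

Emit:
play_rows(
  deltas=[0,0,-38,0,75,0,0,0,0,75,0,0,0,0,75],
)

```text
t: 22.6
tool_pos: [0.6192, 0.0234, 0.3059]
orientation: [3.061, 0.696, 0.012]
force: [0.2, -0.1, -0.5]
opening: 0.0751
gripper_force: 0.0
```

```bash
python3 - <<'E'
from h import *
np.set_printoptions(precision=4,suppress=True)
c,s=snap("wrist","w10"); print(s["t"],s["tool_pos"],tooloff(s,[.4625,-.399,.25]))
for k,z in (("red",.138),("blue",.14),("teal",.138)):
  for b in blob(c,k)[:1]: print(k,b,at_z(c,*b[2],z))
E
```

```text
22.65 [0.6181 0.0234 0.3027] [-323.   313.6   52.3]
red (np.int32(1059), [311, 289, 37, 36], array([328.1, 308. ])) [ 0.5239 -0.0781  0.138 ]
blue (np.int32(1061), [224, 259, 38, 40], array([242. , 280.1])) [0.5153 0.0205 0.14  ]
teal (np.int32(1219), [262, 176, 39, 40], array([280.9, 195.2])) [0.6158 0.0231 0.138 ]
```

Teal is placed. Now the flask.

Emit:
play_rows(
  deltas=[-15,15,0,0,93,-27,26,0,0,93,-28,27,0,0,93,-28,27,0,0,93,-28,27,0,0,93,-28,27,0,0,93,-28,27,0,0,93,-28,27,0,0,93,-28,27,0,0,93,-28,27,0,0,93],
)

```text
t: 23.48
tool_pos: [0.4869, -0.3243, 0.2986]
orientation: [-3.061, -0.695, 0.004]
force: [0.7, 0.0, 0.3]
opening: 0.0929
gripper_force: 0.0
```

Emit:
play_rows(
  deltas=[-28,27,0,0,93,-18,18,0,0,93,-11,11,0,0,93,0,0,0,0,93,0,0,0,0,93,0,0,0,0,93],
)

```text
t: 23.98
tool_pos: [0.4619, -0.3971, 0.3001]
orientation: [-3.062, -0.697, 0.0]
force: [0.6, -0.0, 0.4]
opening: 0.0931
gripper_force: 0.0
```

```bash
python3 - <<'E'
from h import *
np.set_printoptions(precision=4,suppress=True)
c,s=snap("wrist","w11"); print(s["t"],s["tool_pos"],s["q"].round(2))
for b in blob(c,"white"): p=at_z(c,*b[2],.102);print(b,p,tooloff(s,p))
E
```

```text
24.0333 [ 0.4621 -0.3969  0.3004] [-0.79  0.14  1.33  0.    1.67  0.33]
(np.int32(719), [396, 143, 36, 41], array([416.7, 163.6])) [ 0.5429 -0.5139  0.102 ] [ 22.  140.6 198.3]
(np.int32(425), [235, 0, 48, 12], array([258.3,   4.5])) [ 0.6057 -0.3021  0.102 ] [170.5 -22.9 198.5]
(np.int32(412), [0, 27, 59, 29], array([27.3, 38.5])) [ 0.4839 -0.1153  0.102 ] [ 141.7 -244.   198.7]
(np.int32(292), [268, 167, 27, 18], array([280.1, 175.3])) [ 0.4694 -0.39    0.102 ] [  9.5  -2.8 198.4]
```

View pics/w11.png

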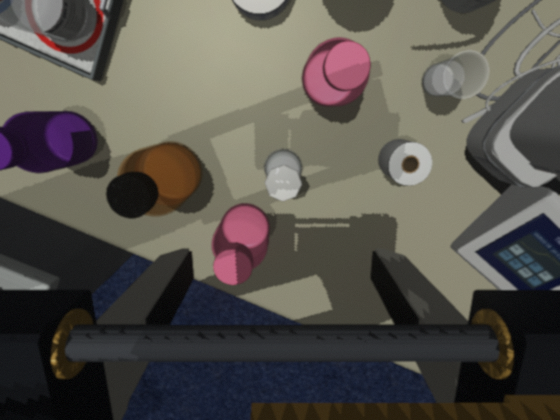

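The stopper is at (284,182), with pink decoys at (243,225) and (340,70) and the amber bottle at (160,180), all clear. I step down 60 mm for a second view.

Emit:
play_rows(
  deltas=[0,0,20,0,70,0,0,25,0,70,0,0,15,0,70,0,0,0,0,70,0,0,0,0,70],
)

```text
t: 24.45
tool_pos: [0.4617, -0.3968, 0.2403]
orientation: [-3.061, -0.698, 0.001]
force: [1.3, 0.1, -0.1]
opening: 0.0705
gripper_force: 0.0
```

```bash
python3 - <<'E'
from h import *
np.set_printoptions(precision=4,suppress=True)
c1,s1=pickle.load(open("w11.pkl","rb"))
for z in (.04,.08): print("pink",tooloff(s1,at_z(c1,244,222,z)))
c,s=snap("wrist","w12"); print(s["t"],s["tool_pos"])
p=c["pixels"][150:260,220:350]; cv2.imwrite("pics/c12.png",np.hstack([cv2.resize(c1["pixels"][140:220,240:330],None,fx=4,fy=4),cv2.resize(c["pixels"][150:230,235:335],None,fx=4,fy=4)]))
E
```

```text
pink [-63.7 -49.9 260.5]
pink [-50.2 -45.3 220.5]
24.5 [ 0.4622 -0.3976  0.2418]
```

View pics/c12.png

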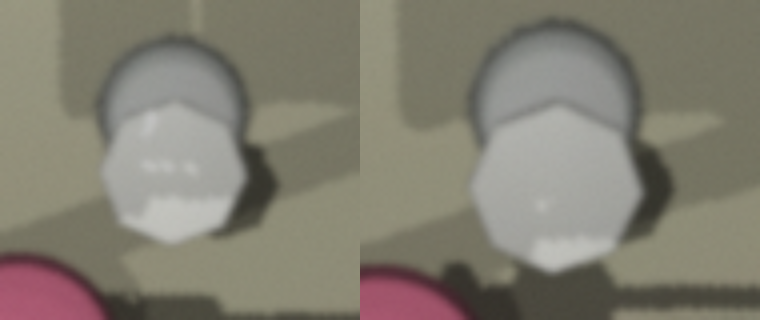

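```bash
python3 - <<'E'
from h import *
np.set_printoptions(precision=4,suppress=True)
c1,s1=pickle.load(open("w11.pkl","rb"));c,s=pickle.load(open("w12.pkl","rb"));t=pickle.load(open("v0.pkl","rb"))["top"]
a,b=(283.5,182.75),(284,196.9)
print(tri([(c1,*a),(c,*b)]),tri([(c1,*a),(t,437.7,228.3)]))
for z in (.1,.104): print([tooloff(s,q) for q in (at_z(c1,*a,z),at_z(c,*b,z),at_z(t,437.7,228.3,z))])
E
```

```text
(array([ 0.4648, -0.3962,  0.1078]), [np.float64(0.0), np.float64(0.0)]) (array([ 0.4629, -0.3973,  0.1009]), [np.float64(0.7), np.float64(0.7)])
[array([  1.2,  -0.1, 141.8]), array([  0.9,  -0.2, 141.8]), array([ -0.1,   0.6, 141.8])]
[array([  2.1,  -0.1, 137.8]), array([  1.9,  -0.2, 137.8]), array([  0.4,  -0.9, 137.8])]
```

The two views give a stopper top at about z 0.104, on the axis to within 1–2 mm. I go down to grip the stopper.

Emit:
play_rows(
  deltas=[1.2,0,30,0,62,0,0,35,0,62,0,0,35,0,62,0,0,30,0,62,0,0,20,0,62,0,0,10,0,62,0,0,5,0,62,0,0,0,0,62,0,0,0,0,30,0,0,0,0,30],
  newtons=15,
)

```text
t: 25.33
tool_pos: [0.4638, -0.3991, 0.0785]
orientation: [3.06, 0.695, 0.003]
force: [-0.3, 0.3, -0.4]
opening: 0.0527
gripper_force: 0.0
```

Emit:
play_rows(
  deltas=[0,0,0,0,30,0,0,0,0,30,0,0,0,0,30,0,0,0,0,30,0,0,0,0,30],
)

```text
t: 25.75
tool_pos: [0.4632, -0.3985, 0.0773]
orientation: [3.062, 0.696, 0.002]
force: [-1.2, 0.8, 5.9]
opening: 0.0378
gripper_force: 15.0
```

Emit:
play_rows(
  deltas=[0,0,-5,0,30,0,0,-15,0,30,0,0,-30,0,30,0,0,-35,0,30,0,0,-35,0,30,0,0,-30,0,30,0,0,-15,0,30,0,0,-5,0,30,0,0,0,0,30,0,0,0,0,30],
)

```text
t: 26.58
tool_pos: [0.4621, -0.3975, 0.2445]
orientation: [-3.062, -0.696, 0.002]
force: [-0.6, 0.4, -2.2]
opening: 0.0376
gripper_force: 15.0
```

```bash
python3 - <<'E'
from plant import robot
from h import *
s=robot.read_state(); print(s["tool_pos"],s["force"],s["opening"],s["gripper_force"],tooloff(s,[.6212,-.0785,.081]))
E
```

```text
[ 0.46212749 -0.39751676  0.24447287] [-0.6340474   0.4347354  -2.15146569] 0.03757240388852798 14.999930870253593 [ 281.4 -218.7  163.7]
```

Emit:
play_rows(
  deltas=[12,-9,0,0,30,24,-19,0,0,30,30,-23.3,0,0,30,30,-23.3,0,0,30,30,-23.3,0,0,30,30,-23.3,0,0,30,30,-23.3,0,0,30,30,-23.3,0,0,30,30,-23.3,0,0,30,20,-16,0,0,30],
)

```text
t: 27.42
tool_pos: [0.6129, -0.0916, 0.2433]
orientation: [-3.06, -0.698, 0.004]
force: [0.0, 0.3, -1.4]
opening: 0.0374
gripper_force: 15.0
```

Emit:
play_rows(
  deltas=[11,-8.5,0,0,30,4.5,-3.3,0,0,30,0,0,0,0,30,0,0,10,0,30,0,0,25,0,30,0,0,30,0,30,0,0,25,0,30,0,0,10,0,30,0,0,0,0,30,0,0,0,0,30],
)

```text
t: 28.25
tool_pos: [0.6213, -0.08, 0.1458]
orientation: [-3.064, -0.694, 0.002]
force: [-0.3, -0.5, -0.4]
opening: 0.0377
gripper_force: 15.0
```

```bash
python3 - <<'E'
from h import *
c,s=snap("wrist","w13"); print(s["t"],s["tool_pos"],s["force"],s["opening"],s["gripper_force"],tooloff(s,[.6212,-.0785,.081]))
E
```

```text
28.3 [ 0.62237999 -0.07988107  0.14740563] [ 0.56265722 -0.79043181 -0.48949981] 0.03734843355370725 14.999975482933223 [-0.6 -1.8 66.4]
```

View pics/w13.png

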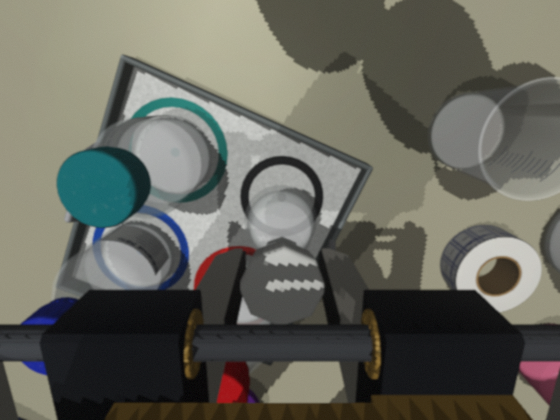

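The view shows the flask above the black ring, with the fingers clear of the teal and red bottles. I lower it.

Emit:
play_rows(
  deltas=[-0.4,-1.5,10,0,30,0,0,18,0,30,0,0,16,0,30,0,0,10,0,30,0,0,5,0,30,0,0,0,0,30,0,0,0,0,30,0,0,0,0,30],
)

```text
t: 28.97
tool_pos: [0.6218, -0.0778, 0.0883]
orientation: [3.063, 0.696, 0.003]
force: [0.5, -0.5, -1.4]
opening: 0.0378
gripper_force: 15.0
```

Emit:
play_rows(
  deltas=[-0.2,0.7,2,0,30,0,0,1.5,0,30,0,0,1,0,30,0,0,1,0,30,0,0,0.5,0,30,0,0,0,0,30,0,0,0,0,30],
)

```text
t: 29.55
tool_pos: [0.6212, -0.0784, 0.0814]
orientation: [3.063, 0.696, 0.001]
force: [-1.2, 0.7, 2.6]
opening: 0.038
gripper_force: 15.0
```

Seated. I release gently, rise, and look from above.

Emit:
play_rows(
  deltas=[0,0,0,0,45,0,0,0,0,56,0,0,0,0,56,0,0,0,0,56,0,0,0,0,56,0,0,-10,0,56,0,0,-30,0,56,0,0,-40,0,56,0,0,-40,0,56,0,0,-40,0,56],
)

```text
t: 30.38
tool_pos: [0.6205, -0.0783, 0.2433]
orientation: [-3.063, -0.696, 0.0]
force: [0.9, -0.0, 0.0]
opening: 0.056
gripper_force: 0.0
```

Emit:
play_rows(
  deltas=[-20,20,-40,0,56,-28,28,-10,0,56,-28,28,0,0,56,-28,28,0,0,56,-28,28,0,0,56,-28,28,0,0,56,-28,28,0,0,56,-20,20,0,0,56,0,0,0,0,56,0,0,0,0,56],
)

```text
t: 31.22
tool_pos: [0.5238, -0.3533, 0.2854]
orientation: [3.065, 0.691, 0.0]
force: [-0.1, 0.4, 0.0]
opening: 0.0557
gripper_force: 0.0
```

```bash
python3 - <<'E'
from h import *
np.set_printoptions(precision=4,suppress=True)
c,s=snap("top","t1"); c2,_=snap("scene","s1"); print(s["t"],s["tool_pos"],s["force"])
cv2.imwrite("pics/fin.png",np.hstack([cv2.resize(c["pixels"][120:260,200:340],(400,400),interpolation=cv2.INTER_CUBIC),cv2.resize(c2["pixels"][100:270,200:370],(400,400),interpolation=cv2.INTER_CUBIC)]))
E
```

```text
31.2667 [ 0.5245 -0.352   0.2855] [ 0.0554  0.525  -0.2558]
```

View pics/fin.png

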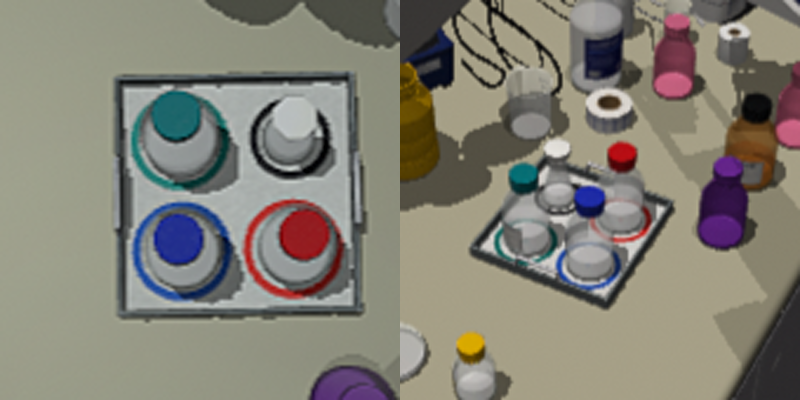

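All four stand upright inside their rings, with caps in the crop at teal (176,116), white (297,118), blue (179,239) and red (304,233). The yellow and amber bottles are untouched. I do a numeric centring check and then hand in.

```bash
python3 - <<'E'
from h import *
np.set_printoptions(precision=4,suppress=True)
c,_=pickle.load(open("t1.pkl","rb"))
ok=True
for n,(u,v),z,r in [("teal",(176,116),.14,(.618,.0234)),("flask",(297,118),.108,(.6212,-.0785)),("blue",(179,239),.142,(.516,.020)),("red",(304,233),.14,(.5193,-.0818))]:
    p=at_z(c,u*.35+200,v*.35+120,z)[:2]; e=(p-r)*1e3; print(n,e.round(1)); ok&=np.linalg.norm(e)<5
if ok:
    from plant import robot
    print(robot.close_job())
E
```

```text
teal [-4.8 -1.8]
flask [-2.2 -0.2]
blue [-2.9 -2.1]
red [-0.2 -0.5]
```

```bash
python3 - <<'E'
from h import *
np.set_printoptions(precision=4,suppress=True)
c,_=pickle.load(open("t1.pkl","rb"));c0=pickle.load(open("v0.pkl","rb"))["top"]
for n,z,r in [("teal",.138,(.618,.0234)),("blue",.14,(.516,.020)),("red",.138,(.5193,-.0818))]:
    for b in blob(c,n)[:3]:
        if b[0]>60: print(n,b,((at_z(c,*b[2],z)[:2]-r)*1e3).round(1))
p=c["pixels"]; cv2.imwrite("pics/teal.png",cv2.resize(p[145:195,240:325],None,fx=9,fy=9,interpolation=cv2.INTER_CUBIC))
E
```

```text
teal (np.int32(229), [253, 152, 17, 17], array([261.3, 160. ])) [-3. -1.]
teal (np.int32(127), [246, 159, 34, 27], array([263.2, 175.2])) [-38.5  -5.9]
blue (np.int32(925), [0, 175, 45, 42], array([ 22.2, 195.7])) [  9.9 548.6]
blue (np.int32(512), [520, 0, 40, 25], array([543.2,   9.4])) [ 472.2 -669.2]
blue (np.int32(241), [538, 198, 22, 32], array([548., 215.])) [ -22.2 -656.1]
red (np.int32(237), [298, 193, 17, 18], array([306. , 201.6])) [-0.1  0.2]
red (np.int32(172), [286, 190, 34, 34], array([299.6, 209.7])) [-18.9  14.9]
```

View pics/teal.png

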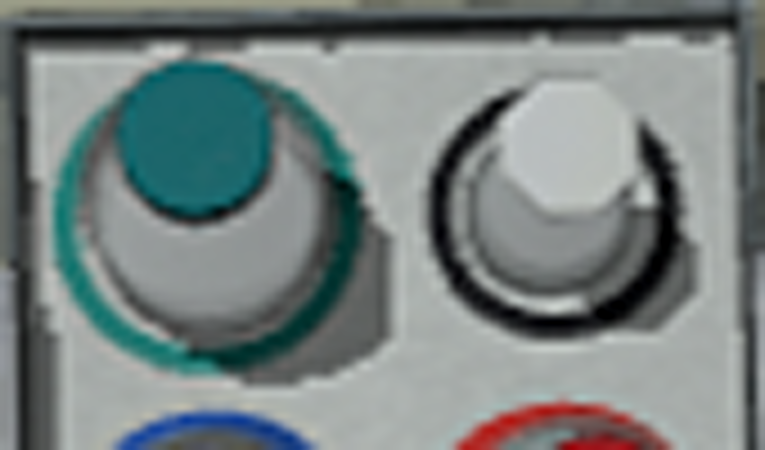

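The crop shows the teal bottle and the flask each standing inside its ring. The refined teal offset is about 3 mm and the flask's about 2 mm, so I hand in.

```bash
python3 -c "
from plant import robot
print(robot.close_job())"
```

```text
the job is handed in; nothing more can be done
None
```

The job is handed in: the red, blue and teal bottles and the flask stand upright on their rings, each within about 4 mm of centre by the last camera check, and I left the yellow and amber bottles where they were.

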